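# Hold the incubation box open for reading

### The arm

A 6-joint arm with a two-finger parallel gripper is mounted at the origin on a cart in front of the work surface, level with it; the furniture and walls round the work are solid. World frame = base frame: x ahead of the robot, y to its left, z up, the work surface at z = 0. Lengths are in m, angles in rad, forces in N, time in s.
With the tool pointing down it reaches from about 0.4 to 0.825 m from the base axis. Payload 7 kg.
Tool frame: the origin (TCP) lies at the very end of the fingers, on their centre line; the grasp point (between the pads) lies arm.hold_point_z behind it (arm.hold_point_z is the distance from the TCP to the grasp point, in m); z points along the fingers, y is the line along which they close (so a half turn about z gives the same grasp; the last joint's range is limited). The gripper opens to 88 mm and grips with 3 to 60 N. Pads are 19 mm wide; open, the fingers measure 130 mm over their backs; the gripper's body (78 mm by 193 mm) begins 47 mm behind the grasp point.
Start: joints at [-1.047, 0.359, 0.012, 0, -1.224, -0.288], TCP at [0.158, -0.656, 0.227] pointing down, gripper open.
Joint ranges: [-3.07, 3.07], [-1.43, 2.12], [-1.02, 1.25], [-3.03, 1.67], [-3.05, -0], [-3.03, 3.03]. Speed limits (rad/s): [2.39, 2.39, 3.01, 3.14, 3.14, 3.14].

### API

Orientations are given as [roll, pitch, yaw] about the fixed x, y, z axes, in that order (R = Rz(yaw) Ry(pitch) Rx(roll)).
In Python, from station import arm gives the robot as it stands.
- The arm moves only by the tool drive_effector, called as a command line: name --argument value ..., lists and objects as JSON in quotes. Schema: {"type":"object","properties":{"motion":{"type":"array","items":{"type":"object","properties":{"aperture":{"type":"number"},"sx":{"type":"number"},"sy":{"type":"number"},"sz":{"type":"number"},"rz":{"type":"number"}},"additionalProperties":false,"required":["aperture"]},"minItems":1,"maxItems":20},"grip_force":{"type":"number"},"only":{"type":"string"},"quiet":{"type":"boolean"},"lines":{"type":"string"}},"required":["motion"],"additionalProperties":false}. motion is a list of rows, 1 to 20 of them, each an object with the fields aperture (the finger opening in m), sx, sy, sz (the shift in m), rz (a turn about the tool's z in rad); a field left out counts as zero (the opening has to be given); each row is the pose to reach, as a shift and turn from the pose commanded when the call began, along the tool's axes at that moment; what a row does not reach only later rows make up. A row lasts 1/12 s, in which the tool goes at most 0.0417 m and 0.125 rad, less where a joint would pass 70% of its speed; a pose out of reach is approached as far as the arm can. The fingers move at their own pace and stop on an object; grip_force is the grip in N (left out, the last holds). Time passes only in rows, so rows that do not move let the fingers close. The tool returns the time, the measured TCP pose, the force, the opening and the grip force at its end. only (a regular expression) keeps the lines of the reply that match it, lines (a string "A,B") keeps lines A to B, and quiet returns only ok. Input that does not fit is refused with a message, and nothing moves.
- arm.get_state(): the state, without advancing time (a new reading comes with each control period).
- arm.grab_frame(name): name is "scene" or "top" or "wrist"; returns the picture (480x640x3 uint8, red, green, blue); there is no depth.
- arm.camera_params(name): a dict with "fx", "fy", "cx", "cy" (pixels), "T" (4x4, takes a point from camera to world coordinates); the wrist camera has in their place "hand_eye" (4x4, takes a point from camera to tool coordinates, whose origin is the TCP and whose axes are the flange's). Camera axes: x right, y down, z forward; pixel columns grow to the right and rows downward; lengths in m; the calibration is good to about 2 mm. A picture is of the moment at which its call begins: read the wrist's pose just before it. camera_params takes no time and is no camera call.
- arm.job_done(): hands the job in; it is judged then, once.
The state is a dict: "t": time; "q": joint angles; "qd": joint speeds; "joint_efforts": joint torques, N m; "eef_pos": TCP position; "ee_rot": TCP orientation; "force": force on the tool from outside, world axes, zero at the start; "moment": the same for the moment, N m; "width": finger opening in m; "gripper_force": force on a finger pad.
Only numpy, scipy, OpenCV 4.12 (cv2) and the standard library are available. Lean on these libraries where they do the work, as an engineer would, in place of code of your own. Each camera call takes 0.05 s, during which the arm holds its last target. There are 200 camera calls.

### The job

The incubation time is up: take the bench timer off the closed lid of the incubation box and set it down flat in the middle of the cork mat. Then raise the lid by its bar handle to 60 degrees open (red pointer at the green mark of the scale) and hold it there, still, so that the three test cassettes can be read; the lid falls shut by itself, so never let it drop back, and finish while the gripper is still holding it. Leave the tape roll and the two sample pots beside the box where they are.

Things in the scene. Friction and masses are not known exactly. Their poses are not given: they have to be found in the camera images.
- incubator: White open-topped incubation box, fixed on the worktop, 170 (its x) x 210 (its y) x 50 mm high, at various places and yaws. Origin: centre of its underside; its -x side is the front with the lid's handle (towards the robot), its +x side carries the hinge, z up. Three flat test cassettes lie inside. A curved metal scale rises 113 mm above the worktop just outside its -y wall.
- lid (a joint): Opening angle of the lid in rad: 0 closed (level), grows as the front rises, stop at 1.75; 60 degrees is 1.047. Blue plate 176 x 214 x 8 mm, 0.25 kg, upper face 58 mm above the worktop when closed, red pointer on its -y edge. Weight and a weak spring always close it: about 2 N upward at the bar raises it.
- lid_bar (a point): Middle of the lid's handle, a round aluminium bar of 12 mm diameter along the box's y axis, 100 mm free between two dark arms, 45 mm in front of the lid's front edge (39 mm clear gap, open above and below), 53 mm above the worktop when closed. It can turn between gripping fingers, so the gripper may stay pointing down. The point turns with the lid; x points to the hinge, y along the bar.
- lid_hinge (a point): Middle of the hinge axis (the box's y axis), fixed on the box, axes as the box's, 53 mm above the worktop. The bar moves on a circle of 221 mm radius about it: at opening angle a the bar is 221*cos(a) mm in front of the hinge (box -x) and 221*sin(a) mm above it.
- timer: Bench timer, square rounded cream case with buttons, 62 x 62 x 20 mm, 0.06 kg, loose, lying flat on the lid at the start, turned up to 45 degrees either way. Origin: centre of its underside; z up; its x and y axes are square to its sides.
- mat: Flat square cork mat with a thin black rim, 118 x 118 x 3 mm, fixed on the worktop to the left or the right of the box. Origin: centre of its underside, top face 3 mm above the worktop.
- tape: Bystander: roll of tan tape lying flat, loose, 80 x 77 x 18 mm, on the worktop, on the side of the box where the mat is not.
- pot_a: Bystander: loose lidded sample pot, 61 mm diameter, 56 mm high, standing alone on the worktop, left of the box and further back than the mat. Origin: centre of its underside.
- pot_b: Bystander: loose lidded sample pot, 61 mm diameter, 56 mm high, standing alone on the worktop, right of the box and further back than the mat. Origin: centre of its underside.
- scale_60 (a point): Green mark at 60 degrees on the metal scale (quarter ring of 60 mm radius about the hinge, 9 mm outside the box's -y wall; short black marks at 30 and 90 degrees). The lid's red pointer meets it at 60 degrees.
- bridge: Grey raised worktop, fixed, 380 (x) x 708 (y) mm, standing on four legs over the sample pots that cover the table; its flat top, on which all the things here stand, is 78 mm above the table (z = 0.078). Origin: under its centre, at table height. It never moves.

How it is judged:
On the way, in this order (a step that is already met when the one before it is completed fails the run):
1. the timer lies flat in the middle of the mat, let go, while the lid is still shut (horizontal distance between timer and mat below 0.03 m and height (world z) of timer below 0.087 m and angle between timer's own z axis and vertical below 0.1 rad and linear speed of timer below 0.02 m/s and contact force between the fingers and timer below 0.1 N and value of joint lid below 0.1 rad), for 0.2 s.
2. the gripper holds the lid at 60 degrees (value of joint lid between 0.96 and 1.135 rad and contact force between the fingers and lid above 0.5 N), for 0.5 s.
At the end, for the whole second after the job is handed in: The lid stands still at 60 degrees, 5 degrees either way (0.96 to 1.135 rad), carried by the gripper's fingers alone (at least 0.5 N); the timer lies flat and untouched on the mat, its centre within 30 mm of the mat's; tape roll and pots are within 20 mm of where they were (all of step 2 and velocity of joint lid between -0.05 and 0.05 rad/s and contact force between lid and timer below 0.05 N and contact force between lid and tape below 0.05 N and contact force between lid and pot_a below 0.05 N and contact force between lid and pot_b below 0.05 N and horizontal distance between timer and mat below 0.03 m and height (world z) of timer below 0.087 m and angle between timer's own z axis and vertical below 0.1 rad and contact force between the fingers and timer below 0.1 N and distance of each of tape, pot_a, pot_b from where it was at the start of the episode below 0.02 m); the arm keeps its last pose, push and grip.
It fails at once if the lid drops back (closes faster than 1.5 rad/s) (velocity of joint lid below -1.5 rad/s).
It fails at once if a sample pot is tipped (angle between any of pot_a, pot_b's own z axis and vertical above 0.4 rad).
It also fails if it takes over 58 s, if anything falls off the work surface, if the arm or the gripper's body presses on something with over 40 N, if the wrist force passes 120 N, or if a joint passes its speed limit or range.

## Working session

There is one attempt and no reset: what is moved stays moved. The work goes in short steps, Python scripts to look and compute and a tool call to move; the robot and the scene stay as the last step left them, time stands still between calls to the robot, and variables do not carry over. Pictures are saved under pics/ and viewed, at most 10 in all, crops included, and the job is handed in when it is done.

```bash
ls; mkdir -p pics
```

Run:
```python
from station import arm
import cv2
for n in("top","scene"):
    f=arm.grab_frame(n); cv2.imwrite(f"pics/{n}0.png",f[:,:,::-1])
    print(n,{k:(v if not hasattr(v,'shape') else v.round(4).tolist()) for k,v in arm.camera_params(n).items()})
s=arm.get_state(); print(s, arm.hold_point_z); print(arm.camera_params("wrist"))
```

```text
pics
station.py
top {'fx': 519.9318689396657, 'fy': 519.9318689396657, 'cx': 319.5672941529901, 'cy': 245.30130031627075, 'T': [[0.043, -0.978, 0.2042, 0.4131], [-0.9991, -0.0412, 0.0131, -0.0592], [-0.0044, -0.2046, -0.9788, 1.0856], [0.0, 0.0, 0.0, 1.0]]}
scene {'fx': 464.095964880701, 'fy': 464.095964880701, 'cx': 322.9455329047202, 'cy': 243.42343039806394, 'T': [[-0.8323, -0.3531, 0.4274, 0.1491], [-0.5543, 0.5288, -0.6427, 0.6655], [0.0009, -0.7718, -0.6358, 0.8364], [0.0, 0.0, 0.0, 1.0]]}
{'t': 0.1, 'q': array([-1.04690079e+00,  3.59304642e-01,  1.11526505e-02, -3.06815008e-04,
       -1.22410432e+00, -2.88094980e-01]), 'qd': array([-3.43667792e-04,  1.68894344e-05,  2.12086926e-03,  2.66000899e-03,
       -1.19713003e-03,  2.18175213e-04]), 'joint_efforts': array([-1.55753703e-03, -5.84164560e+01,  2.93747234e+01,  7.01548398e+00,
        1.01485665e-02, -5.25106759e-05]), 'eef_pos': array([ 0.15756087, -0.65590137,  0.2257245 ]), 'ee_rot': array([ 3.14011088e+00, -1.38303033e-04, -2.90589646e+00]), 'force': array([ 0.22753323, -1.28157616,  0.13679144]), 'moment': array([-0.02789376, -0.01936689,  0.05460144]), 'gripper_force': 0.0, 'width': 0.08777681383189818} 0.0188
{'fx': 332.004575818939, 'fy': 332.004575818939, 'cx': 321.7626483611045, 'cy': 238.60224220751783, 'hand_eye': array([[ 2.27208548e-04, -9.57478816e-01, -2.88503492e-01,
         7.91256156e-02],
       [ 9.99999951e-01,  2.79508698e-04, -1.40085376e-04,
        -2.52414480e-04],
       [ 2.14768015e-04, -2.88503446e-01,  9.57478833e-01,
        -1.56568711e-01],
       [ 0.00000000e+00,  0.00000000e+00,  0.00000000e+00,
         1.00000000e+00]])}
```

View pics/top0.png

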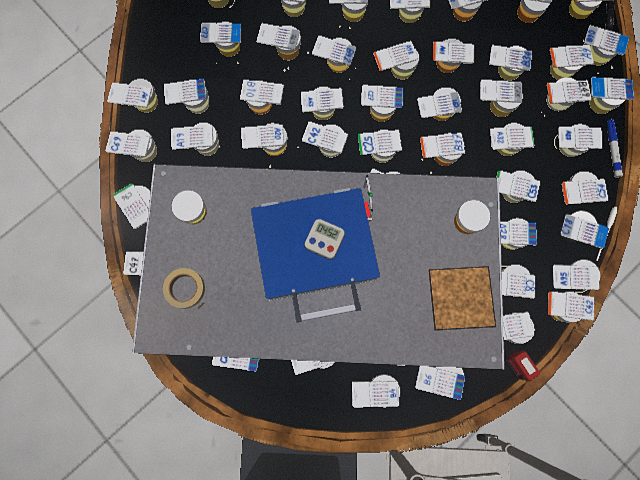

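View pics/scene0.png

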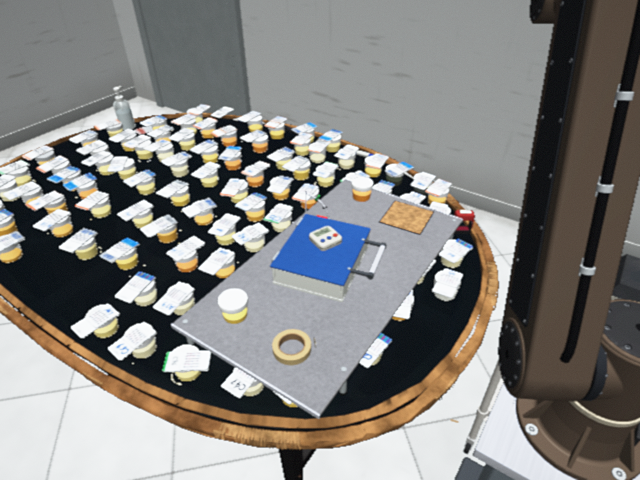

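The top view shows the blue lid centred near (315,245), with the timer on it at (324,238). The handle bar runs from (301,318) to (358,309), the mat is at (462,298), the tape at (183,288), and the pots at (188,207) and (474,216). The scale is at (369,200). The scene view agrees.

Create h.py:
```python
import numpy as np, cv2
from station import arm
def ray(n,uv,z):
    c=arm.camera_params(n); T=np.array(c["T"])
    d=T[:3,:3]@np.array([(uv[0]-c["cx"])/c["fx"],(uv[1]-c["cy"])/c["fy"],1]); o=T[:3,3]
    return (o+d*(z-o[2])/d[2])
def big(m):
    cs,_=cv2.findContours(m.astype(np.uint8),cv2.RETR_EXTERNAL,cv2.CHAIN_APPROX_NONE)
    return max(cs,key=cv2.contourArea)
def rect(n,c,z):
    P=np.array([ray(n,p[0],z)[:2] for p in c]); return cv2.minAreaRect((P*1000).astype(np.float32))
```

Run:
```python
from h import *
f=cv2.imread("pics/top0.png"); h=cv2.cvtColor(f,cv2.COLOR_BGR2HSV); H,S,V=[h[:,:,i].astype(int) for i in range(3)]
Y,X=np.mgrid[:480,:640]
blue=(H>105)&(H<125)&(S>150)&(X>245)&(X<385)&(Y>180)&(Y<305)
print("lid",rect("top",big(blue),.136))
roi=(abs(X-324)<30)&(abs(Y-238)<30)
print("timer",rect("top",big(roi&(S<110)&(V>120)),.152))
roi=(abs(X-462)<42)&(abs(Y-298)<42)
print("mat",rect("top",big(roi&(S>90)&(V>60)),.081))
roi=(X>290)&(X<366)&(Y>296)&(Y<326)
m=roi&(V>150)&(S<60); c=big(m); print("bar",rect("top",c,.135),cv2.minAreaRect(c))
for p in [(301,318),(358,309)]: print(ray("top",p,.131))
for n,p in(("tape",(183,288)),("pota",(188,207)),("potb",(474,216))): print(n,ray("top",p,.09 if n=="tape" else .134))
```

```text
lid ((617.276611328125, -35.854042053222656), (174.73680114746094, 212.21873474121094), 13.320178985595703)
timer ((622.3060913085938, -54.69096374511719), (60.01839065551758, 60.47102737426758), 68.53236389160156)
mat ((531.9005737304688, -324.5505065917969), (114.7884292602539, 114.33242797851562), 5.589416027069092)
bar ((488.4421081542969, -66.42427062988281), (10.364374160766602, 98.49552154541016), 13.435590744018555) ((327.5733642578125, 311.8759460449219), (5.721372127532959, 54.12561798095703), 78.95905303955078)
[ 0.47557611 -0.01841658  0.131     ]
[ 0.4963359  -0.12172457  0.131     ]
tape [0.52582495 0.21324464 0.09      ]
pota [0.67541659 0.20665531 0.134     ]
potb [ 0.68039238 -0.33555673  0.134     ]
```

Create go.py:
```python
import sys
from h import *
# target x y z yaw -> shift in tool axes
def to(x,y,z,yaw):
    from scipy.spatial.transform import Rotation as R
    s=arm.get_state(); M=R.from_euler("xyz",s["ee_rot"]).as_matrix()
    print("d",(M.T@(np.array([x,y,z])-s["eef_pos"])).round(4),"turn",round(-((yaw-s["ee_rot"][2]+np.pi)%(2*np.pi)-np.pi),4),"q",s["q"].round(3))
if __name__=="__main__": to(*map(float,sys.argv[1:]))
```

```bash
python3 go.py .622 -.0547 .226 -1.946
```

```text
d [-5.920e-01  4.761e-01  3.000e-04] turn -0.9599 q [-1.047  0.359  0.011 -0.    -1.224 -0.288]
```

drive_effector --motion '[{"aperture": 0.088, "sx": -0.1, "sy": 0.08, "rz": -0.2}, {"aperture": 0.088, "sx": -0.2, "sy": 0.16, "rz": -0.4}, {"aperture": 0.088, "sx": -0.2, "sy": 0.16, "rz": -0.4}, {"aperture": 0.088, "sx": -0.2, "sy": 0.16, "rz": -0.4}, {"aperture": 0.088, "sx": -0.2, "sy": 0.16, "rz": -0.4}, {"aperture": 0.088, "sx": -0.2, "sy": 0.16, "rz": -0.4}, {"aperture": 0.088, "sx": -0.2, "sy": 0.16, "rz": -0.4}, {"aperture": 0.088, "sx": -0.2, "sy": 0.16, "rz": -0.4}]'

```text
t: 0.77
eef_pos: [0.3163, -0.452, 0.2268]
ee_rot: [-3.141, 0.0, -2.502]
force: [0.3, -0.5, -0.6]
width: 0.0879
gripper_force: 0.0
```

```bash
python3 go.py .622 -.0547 .226 -1.946
```

```text
d [-0.4824  0.1362  0.0009] turn -0.5559 q [-0.605  0.156 -0.262 -0.    -1.152 -0.326]
```

drive_effector --motion '[{"aperture": 0.088, "sx": -0.482, "sy": 0.136, "rz": -0.556}, {"aperture": 0.088, "sx": -0.482, "sy": 0.136, "rz": -0.556}, {"aperture": 0.088, "sx": -0.482, "sy": 0.136, "rz": -0.556}, {"aperture": 0.088, "sx": -0.482, "sy": 0.136, "rz": -0.556}, {"aperture": 0.088, "sx": -0.482, "sy": 0.136, "rz": -0.556}, {"aperture": 0.088, "sx": -0.482, "sy": 0.136, "rz": -0.556}, {"aperture": 0.088, "sx": -0.482, "sy": 0.136, "rz": -0.556}, {"aperture": 0.088, "sx": -0.482, "sy": 0.136, "rz": -0.556}, {"aperture": 0.088, "sx": -0.482, "sy": 0.136, "rz": -0.556}, {"aperture": 0.088, "sx": -0.482, "sy": 0.136, "rz": -0.556}, {"aperture": 0.088, "sx": -0.482, "sy": 0.136, "rz": -0.556}, {"aperture": 0.088, "sx": -0.482, "sy": 0.136, "rz": -0.556}, {"aperture": 0.088, "sx": -0.482, "sy": 0.136, "rz": -0.556}, {"aperture": 0.088, "sx": -0.482, "sy": 0.136, "rz": -0.556}, {"aperture": 0.088, "sx": -0.482, "sy": 0.136, "rz": -0.556}]'

```text
t: 2.02
eef_pos: [0.6216, -0.0589, 0.2257]
ee_rot: [3.14, -0.001, -1.95]
force: [-1.0, -0.1, 1.0]
width: 0.0874
gripper_force: 0.0
```

```bash
python3 go.py .622 -.0547 .141 -1.946
python3 -c "
from h import *
cv2.imwrite('pics/w1.png',arm.grab_frame('wrist')[:,:,::-1])"
```

```text
d [-0.0042  0.0011  0.0847] turn -0.0039 q [ 0.218  0.278 -0.106 -0.    -1.189 -0.597]
```

View pics/w1.png

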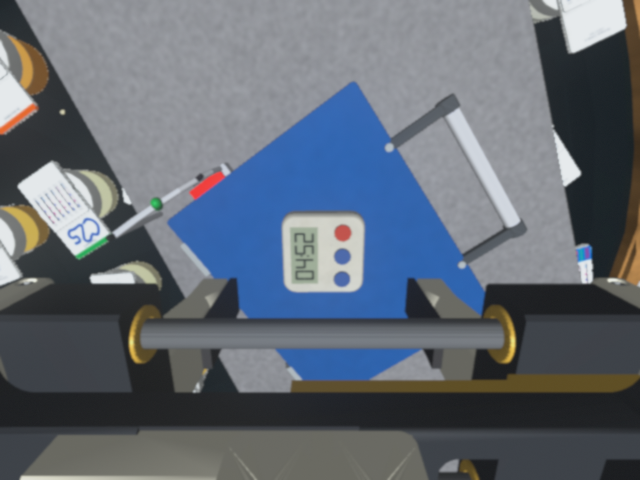

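The wrist view shows the timer squarely aligned between the fingers, centred at (323,252). The bar runs from (452,108) to (514,222). I'll check both by ray casting.

Add to h.py:
```python
def wray(uv,z):
    from scipy.spatial.transform import Rotation as R
    c=arm.camera_params("wrist"); s=arm.get_state(); T=np.eye(4); T[:3,:3]=R.from_euler("xyz",s["ee_rot"]).as_matrix(); T[:3,3]=s["eef_pos"]; T=T@c["hand_eye"]
    d=T[:3,:3]@np.array([(uv[0]-c["cx"])/c["fx"],(uv[1]-c["cy"])/c["fy"],1]); o=T[:3,3]
    return o+d*(z-o[2])/d[2]
```

```bash
python3 -c "
from h import *
print(wray((323,252),.155)); print(wray((452,108),.134),wray((514,222),.134))"
```

```text
[ 0.6197536  -0.05910685  0.155     ]
[ 0.49914743 -0.11782599  0.134     ] [ 0.47652204 -0.02042612  0.134     ]
```

drive_effector --motion '[{"aperture": 0.088, "sx": -0.004, "sy": 0.001, "sz": 0.03}, {"aperture": 0.088, "sx": -0.004, "sy": 0.001, "sz": 0.06}, {"aperture": 0.088, "sx": -0.004, "sy": 0.001, "sz": 0.08}, {"aperture": 0.088, "sx": -0.004, "sy": 0.001, "sz": 0.084}, {"aperture": 0.088, "sx": -0.004, "sy": 0.001, "sz": 0.084}, {"aperture": 0.05, "sx": -0.004, "sy": 0.001, "sz": 0.084}, {"aperture": 0.05, "sx": -0.004, "sy": 0.001, "sz": 0.084}, {"aperture": 0.05, "sx": -0.004, "sy": 0.001, "sz": 0.084}, {"aperture": 0.05, "sx": -0.004, "sy": 0.001, "sz": 0.084}, {"aperture": 0.05, "sx": -0.004, "sy": 0.001, "sz": 0.084}, {"aperture": 0.05, "sx": -0.004, "sy": 0.001, "sz": 0.084}, {"aperture": 0.05, "sx": -0.004, "sy": 0.001, "sz": 0.084}]' --grip_force 12

```text
t: 3.07
eef_pos: [0.6228, -0.0542, 0.1434]
ee_rot: [-3.14, 0.0, -1.949]
force: [-1.5, 0.1, 4.9]
width: 0.062
gripper_force: 12.0
```

drive_effector --motion '[{"aperture": 0.05, "sz": -0.02}, {"aperture": 0.05, "sz": -0.05}, {"aperture": 0.05, "sz": -0.07}, {"aperture": 0.05, "sz": -0.07}]'

```text
t: 3.4
eef_pos: [0.6247, -0.0542, 0.2174]
ee_rot: [-3.135, 0.003, -1.949]
force: [0.2, -0.2, -0.0]
width: 0.062
gripper_force: 12.0
```

```bash
python3 go.py .532 -.3246 .2134 -1.95
```

```text
d [ 0.2855 -0.0137  0.0034] turn 0.001 q [ 0.225  0.282 -0.12   0.002 -1.162 -0.604]
```

drive_effector --motion '[{"aperture": 0.05, "sx": 0.04, "sy": -0.002}, {"aperture": 0.05, "sx": 0.285, "sy": -0.0137}, {"aperture": 0.05, "sx": 0.285, "sy": -0.0137}, {"aperture": 0.05, "sx": 0.285, "sy": -0.0137}, {"aperture": 0.05, "sx": 0.285, "sy": -0.0137}, {"aperture": 0.05, "sx": 0.285, "sy": -0.0137}, {"aperture": 0.05, "sx": 0.285, "sy": -0.0137}, {"aperture": 0.05, "sx": 0.285, "sy": -0.0137, "sz": 0.04}, {"aperture": 0.05, "sx": 0.285, "sy": -0.0137, "sz": 0.08}, {"aperture": 0.05, "sx": 0.285, "sy": -0.0137, "sz": 0.1}, {"aperture": 0.05, "sx": 0.285, "sy": -0.0137, "sz": 0.1}, {"aperture": 0.05, "sx": 0.285, "sy": -0.0137, "sz": 0.1}]'

```text
t: 4.4
eef_pos: [0.529, -0.3241, 0.1116]
ee_rot: [3.139, -0.001, -1.95]
force: [-0.0, -0.1, 1.5]
width: 0.0617
gripper_force: 12.0
```

```bash
python3 go.py .532 -.3246 .0885 -1.95; python3 -c "
from h import *
cv2.imwrite('pics/w2.png',arm.grab_frame('wrist')[:,:,::-1])"
```

```text
d [-0.0007 -0.0031  0.0231] turn 0.0004 q [-0.235  0.365 -0.259  0.    -0.949 -0.144]
```

View pics/w2.png

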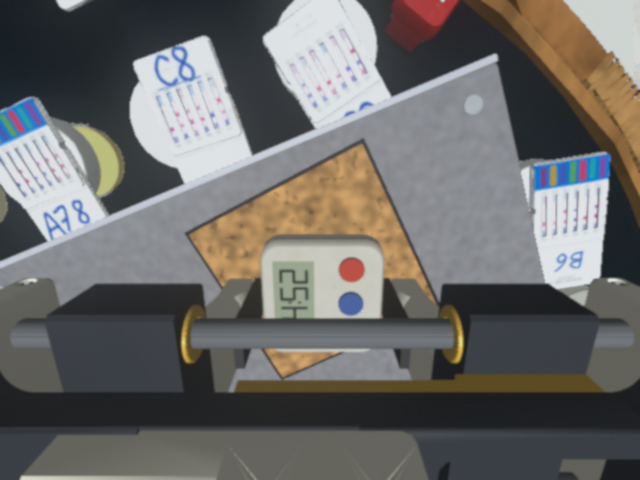

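The timer is held flat above the mat and looks centred on it. The mat corners are at (188,234), (364,141) and (282,378). I'll lower it, release and lift.

drive_effector --motion '[{"aperture": 0.05, "sy": -0.003, "sz": 0.01}, {"aperture": 0.05, "sy": -0.003, "sz": 0.017}, {"aperture": 0.05, "sy": -0.003, "sz": 0.021}, {"aperture": 0.05, "sy": -0.003, "sz": 0.022}, {"aperture": 0.05, "sy": -0.003, "sz": 0.0225}, {"aperture": 0.05, "sy": -0.003, "sz": 0.0225}, {"aperture": 0.05, "sy": -0.003, "sz": 0.0225}]'

```text
t: 5.03
eef_pos: [0.5326, -0.3253, 0.0904]
ee_rot: [-3.141, -0.0, -1.95]
force: [0.4, 1.0, -0.3]
width: 0.0618
gripper_force: 12.0
```

```bash
python3 go.py .532 -.3246 .0885 -1.95
```

```text
d [-0.0004  0.0008  0.0019] turn 0.0003 q [-0.236  0.391 -0.275  0.    -0.904 -0.143]
```

drive_effector --motion '[{"aperture": 0.05, "sz": 0.001}, {"aperture": 0.05, "sz": 0.0015}, {"aperture": 0.05, "sz": 0.0015}, {"aperture": 0.05, "sz": 0.0015}]'

```text
t: 5.37
eef_pos: [0.5326, -0.3253, 0.0889]
ee_rot: [-3.141, -0.0, -1.95]
force: [0.1, 1.2, 1.9]
width: 0.0621
gripper_force: 12.0
```

drive_effector --motion '[{"aperture": 0.088}, {"aperture": 0.088}, {"aperture": 0.088}, {"aperture": 0.088}, {"aperture": 0.088}, {"aperture": 0.088}, {"aperture": 0.088, "sz": -0.03}, {"aperture": 0.088, "sz": -0.07}, {"aperture": 0.088, "sz": -0.11}, {"aperture": 0.088, "sz": -0.12}, {"aperture": 0.088, "sz": -0.12}]'

```text
t: 6.28
eef_pos: [0.5345, -0.3262, 0.2134]
ee_rot: [-3.134, 0.0, -1.949]
force: [0.7, 0.3, 0.6]
width: 0.0882
gripper_force: 0.0
```

```bash
python3 go.py .488 -.0675 .21 -1.338;python3 -c "
from h import *
cv2.imwrite('pics/t2.png',arm.grab_frame('top')[150:370,130:510,::-1])
cv2.imwrite('pics/w3.png',arm.grab_frame('wrist')[:,:,::-1])"
```

```text
d [-0.2231  0.1389  0.0024] turn -0.6113 q [-2.360e-01  2.830e-01 -1.280e-01  1.000e-03 -1.152e+00 -1.430e-01]
```

View pics/w3.png

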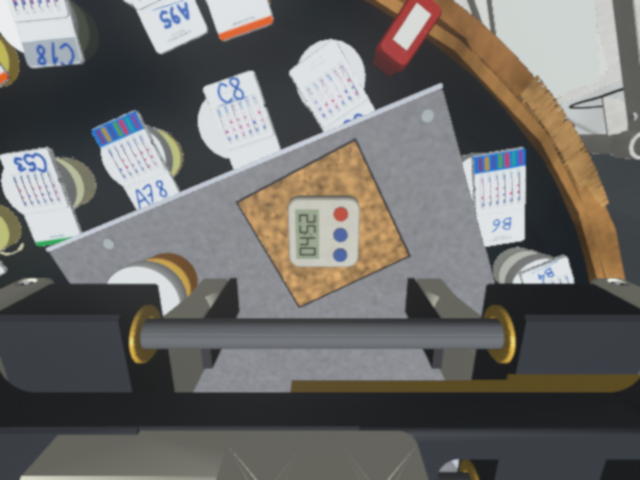

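The timer sits centred on the mat: timer at (324,232), mat centre about (324,230). Next is the bar.

drive_effector --motion '[{"aperture": 0.03, "sx": -0.04, "sy": 0.025, "rz": -0.1}, {"aperture": 0.03, "sx": -0.223, "sy": 0.139, "rz": -0.611}, {"aperture": 0.03, "sx": -0.223, "sy": 0.139, "rz": -0.611}, {"aperture": 0.03, "sx": -0.223, "sy": 0.139, "rz": -0.611}, {"aperture": 0.03, "sx": -0.223, "sy": 0.139, "rz": -0.611}, {"aperture": 0.03, "sx": -0.223, "sy": 0.139, "rz": -0.611}, {"aperture": 0.03, "sx": -0.223, "sy": 0.139, "rz": -0.611}, {"aperture": 0.03, "sx": -0.223, "sy": 0.139, "rz": -0.611}, {"aperture": 0.03, "sx": -0.223, "sy": 0.139, "rz": -0.611}, {"aperture": 0.03, "sx": -0.223, "sy": 0.139, "rz": -0.611}, {"aperture": 0.03, "sx": -0.223, "sy": 0.139, "rz": -0.611}, {"aperture": 0.03, "sx": -0.223, "sy": 0.139, "rz": -0.611}]'

```text
t: 7.38
eef_pos: [0.4857, -0.0676, 0.2081]
ee_rot: [3.141, -0.0, -1.34]
force: [0.7, -1.2, -0.3]
width: 0.0302
gripper_force: 0.0
```

```bash
python3 go.py .488 -.0675 .112 -1.338;python3 -c "
from h import *
cv2.imwrite('pics/w4.png',arm.grab_frame('wrist')[:,:,::-1])"
```

```text
d [ 0.0004 -0.0023  0.0961] turn -0.0024 q [ 0.264  0.066 -0.411  0.    -1.095 -0.033]
```

View pics/w4.png

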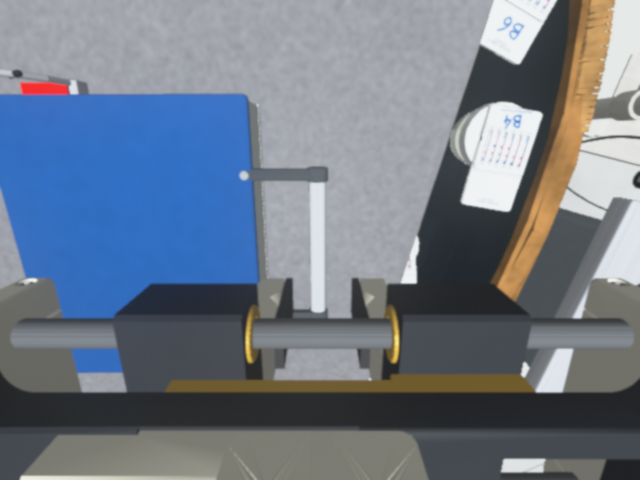

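The bar is aligned with the finger gap, at column 318 against a tool column of 322, which agrees with the computed -2.3 mm. I'll descend and grip.

drive_effector --motion '[{"aperture": 0.03, "sy": -0.0023, "sz": 0.03}, {"aperture": 0.03, "sy": -0.0023, "sz": 0.06}, {"aperture": 0.03, "sy": -0.0023, "sz": 0.085}, {"aperture": 0.03, "sy": -0.0023, "sz": 0.096}, {"aperture": 0.03, "sy": -0.0023, "sz": 0.096}, {"aperture": 0.03, "sy": -0.0023, "sz": 0.096}, {"aperture": 0.005, "sy": -0.0023, "sz": 0.096}, {"aperture": 0.005, "sy": -0.0023, "sz": 0.096}, {"aperture": 0.005, "sy": -0.0023, "sz": 0.096}, {"aperture": 0.005, "sy": -0.0023, "sz": 0.096}, {"aperture": 0.005, "sy": -0.0023, "sz": 0.096}, {"aperture": 0.005, "sy": -0.0023, "sz": 0.096}]' --grip_force 20

```text
t: 8.43
eef_pos: [0.4887, -0.066, 0.1132]
ee_rot: [-3.14, -0.0, -1.339]
force: [1.2, 0.1, 1.1]
width: 0.011
gripper_force: 20.0
```

```bash
python3 go.py .488 -.0675 .112 -1.338; python3 -c "
import numpy as np
for a in np.radians(np.arange(5,61,5)): print(round(-.221*(1-np.cos(a)),4),round(-.221*np.sin(a),4))"
```

```text
d [0.0013 0.001  0.0012] turn -0.0005 q [ 0.265  0.168 -0.538  0.    -0.863 -0.033]
-0.0008 -0.0193
-0.0034 -0.0384
-0.0075 -0.0572
-0.0133 -0.0756
-0.0207 -0.0934
-0.0296 -0.1105
-0.04 -0.1268
-0.0517 -0.1421
-0.0647 -0.1563
-0.0789 -0.1693
-0.0942 -0.181
-0.1105 -0.1914
```

drive_effector --motion '[{"aperture": 0.005, "sz": -0.008}, {"aperture": 0.005, "sy": -0.0008, "sz": -0.0193}, {"aperture": 0.005, "sy": -0.002, "sz": -0.029}, {"aperture": 0.005, "sy": -0.0034, "sz": -0.0384}, {"aperture": 0.005, "sy": -0.0053, "sz": -0.048}, {"aperture": 0.005, "sy": -0.0075, "sz": -0.0572}, {"aperture": 0.005, "sy": -0.0103, "sz": -0.0665}, {"aperture": 0.005, "sy": -0.0133, "sz": -0.0756}, {"aperture": 0.005, "sy": -0.0168, "sz": -0.0845}, {"aperture": 0.005, "sy": -0.0207, "sz": -0.0934}, {"aperture": 0.005, "sy": -0.0207, "sz": -0.0934}, {"aperture": 0.005, "sy": -0.0207, "sz": -0.0934}]' --grip_force 25

```text
t: 9.43
eef_pos: [0.5072, -0.0616, 0.2062]
ee_rot: [3.139, 0.0, -1.339]
force: [-4.4, -3.3, -0.6]
width: 0.0109
gripper_force: 25.0
```

```bash
python3 go.py .5745 -.0465 .2034 -1.338
```

```text
d [ 0.0008 -0.069   0.0026] turn -0.0011 q [ 0.264  0.104 -0.373 -0.    -1.096 -0.032]
```

drive_effector --motion '[{"aperture": 0.005, "sy": -0.004, "sz": -0.008}, {"aperture": 0.005, "sy": -0.0089, "sz": -0.0171}, {"aperture": 0.005, "sy": -0.014, "sz": -0.0254}, {"aperture": 0.005, "sy": -0.0193, "sz": -0.0334}, {"aperture": 0.005, "sy": -0.025, "sz": -0.0412}, {"aperture": 0.005, "sy": -0.031, "sz": -0.0487}, {"aperture": 0.005, "sy": -0.0374, "sz": -0.056}, {"aperture": 0.005, "sy": -0.044, "sz": -0.0629}, {"aperture": 0.005, "sy": -0.051, "sz": -0.0696}, {"aperture": 0.005, "sy": -0.0582, "sz": -0.0759}, {"aperture": 0.005, "sy": -0.0657, "sz": -0.0819}, {"aperture": 0.005, "sy": -0.0735, "sz": -0.0876}, {"aperture": 0.005, "sy": -0.0815, "sz": -0.0929}, {"aperture": 0.005, "sy": -0.0898, "sz": -0.098}, {"aperture": 0.005, "sy": -0.0898, "sz": -0.098}, {"aperture": 0.005, "sy": -0.0898, "sz": -0.098}, {"aperture": 0.005, "sy": -0.0898, "sz": -0.098}, {"aperture": 0.005, "sy": -0.0898, "sz": -0.098}, {"aperture": 0.005, "sy": -0.0898, "sz": -0.098}, {"aperture": 0.005, "sy": -0.0898, "sz": -0.098}]'

```text
t: 11.1
eef_pos: [0.5945, -0.0413, 0.3072]
ee_rot: [-3.141, -0.001, -1.338]
force: [-12.4, 0.4, 16.7]
width: 0.0109
gripper_force: 25.0
```

Run:
```python
from h import *
s=arm.get_state(); print(s["eef_pos"],s["qd"].round(3))
a=arm.grab_frame("top")[130:350,130:510,::-1]; b=arm.grab_frame("scene")[150:400,180:480,::-1]
cv2.imwrite("pics/f1.png",np.hstack([cv2.resize(a,(400,400)),cv2.resize(b,(400,400))]))
```

```text
[ 0.59453218 -0.04127491  0.3072292 ] [-0.001  0.001 -0.    -0.001  0.     0.   ]
```

View pics/f1.png

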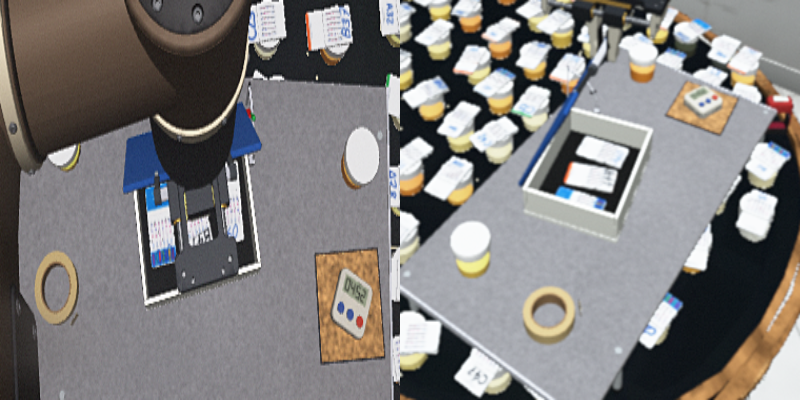

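The lid is raised to about 60° by kinematics (atan2(0.194, 0.112)), the cassettes are visible, and the timer sits centred on the mat. The 20 N load acts along the lid's radius, so I'll ease it slightly and check the pointer against the mark.

drive_effector --motion '[{"aperture": 0.005, "sy": 0.0005, "sz": -0.001}, {"aperture": 0.005, "sy": 0.0008, "sz": -0.0015}, {"aperture": 0.005, "sy": 0.0008, "sz": -0.0015}, {"aperture": 0.005, "sy": 0.0008, "sz": -0.0015}, {"aperture": 0.005, "sy": 0.0008, "sz": -0.0015}, {"aperture": 0.005, "sy": 0.0008, "sz": -0.0015}, {"aperture": 0.005, "sy": 0.0008, "sz": -0.0015}, {"aperture": 0.005, "sy": 0.0008, "sz": -0.0015}, {"aperture": 0.005, "sy": 0.0008, "sz": -0.0015}]'

```text
t: 11.95
eef_pos: [0.5943, -0.0413, 0.3072]
ee_rot: [-3.142, -0.001, -1.339]
force: [-7.6, -1.1, 6.8]
width: 0.0108
gripper_force: 25.0
```

Run:
```python
from h import *
a=arm.grab_frame("top")[180:260,340:420,::-1]; b=arm.grab_frame("wrist")[:,:,::-1]
cv2.imwrite("pics/f2.png",np.hstack([cv2.resize(a,(320,480)),cv2.resize(b,(480,480))]))
```

```text
(no output)
```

View pics/f2.png

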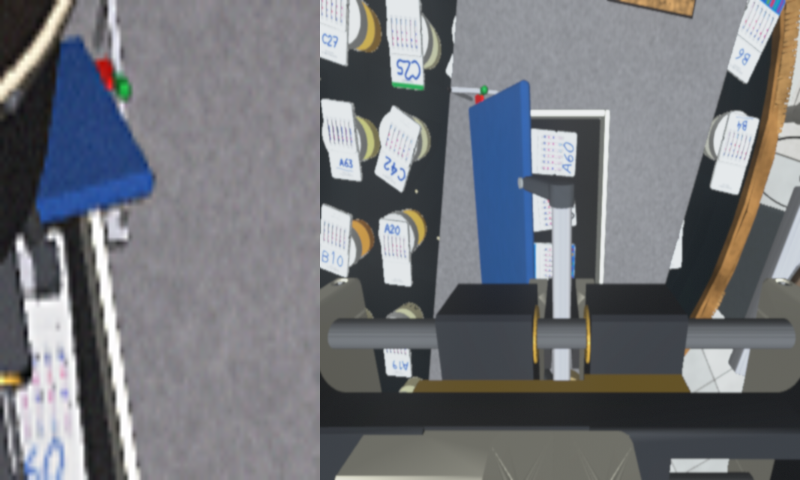

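The red pointer meets the green mark in both views: (478,98) against (485,90) in the wrist view. The bar is firmly between the fingers, so I'm handing in.

```bash
python3 -c "
from station import arm
print(arm.job_done())"
```

```text
the job is handed in; nothing more can be done
None
```

I handed the job in with the timer flat in the middle of the cork mat and the gripper holding the lid still at about 60°, pointer at the green mark; the tape and pots were not touched, and no verdict was shown.

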